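# Hold the extractor's filter flap open at the inspection mark

### The job

The filter of the bench fume extractor is to be inspected. First, with the blue flap on the grey filter box still shut, press the red stop button on the control pod fully down and let it come back up; then take the flap by its brass bar, swing it up until its red pointer lines up with the yellow tab on the quadrant, and finish while holding it still there in the gripper: the flap falls shut if let go. Leave the yellow tab where it is set, and do not disturb the terracotta dish, the white bottle or the steel canister.

Things in the scene. Friction and masses are not known exactly. Their poses are not given: they have to be found in the camera images.
- stop (a joint): travel of the red stop button: 0 up, 0.006 m fully down; vertical, spring return, about 1.5 N to start moving and 5 N fully down
- stop_top (a point): centre of the top face of the red round button (32 mm across, in a yellow collar 48 mm across and 12 mm high), facing up, 78 mm above the bench when up; on top of the control pod
- flap (a joint): angle of the blue flap: 0 shut (level), growing as its free edge with the bar swings up, rad; stop at 1.5. The hinge is free (hardly any friction): the flap (about 0.5 kg, may be 0.35 to 0.65) falls shut when let go
- flap_hinge (a point): middle of the flap's level hinge line, along the upper far edge of the filter box, 125 mm above the bench. The frame turns with the flap: y is the hinge line, -x points from the hinge to the bar. The flap plate is 8 mm thick, 236 mm wide and reaches 170 mm from the hinge; a thin red pointer lies in its mid-plane on its +y side edge
- flap_bar (a point): centre of the flap's brass grab bar: round, level, 12 mm thick, 130 mm long, parallel to the hinge, 215 mm from it, in the flap's mid-plane, 125 mm above the bench when shut; an arm at each end joins it to the plate. 39 mm free between bar and plate, free below. It may turn between the fingers: the tool can stay pointing down. Frame turns with the flap: y along the bar, -x away from the hinge
- mark (a joint): angle at which the yellow tab is set, measured just as flap: the flap is at the mark when the two values are equal, rad; stiff, stays where set (0.4 to 1.15)
- mark_tab (a point): centre of the yellow tab (32 mm radially x 18 mm wide x 14 mm along the arc) clamped on a thin fixed steel quadrant arc, which rises to 265 mm above the bench, at the filter box's +y side; 140 mm from the hinge line, 136 mm along it in +y from flap_hinge. The frame turns with the tab as flap_bar's does with the flap: at the mark the x axes of both are parallel
- filterbox: fixed grey open steel box, 170 mm deep (x, hinge on the far +x side) x 240 mm wide (y) x 120 mm high, white filter inside, flap on top; a white pipe stub 84 mm across and 75 mm long leaves its far side; origin under its centre
- pod: fixed grey control pod 90 (x) x 80 (y) x 60 mm high with the red button on top, 8 mm towards -x of its middle; it stands left or right of the filter box, the dish on the other side; origin under its centre
- dish: loose terracotta dish of small brass fittings, 94 mm across, 28 mm high, beside the filter box, across from the pod; origin under its centre; bystander
- bottle: loose white bottle with a red cap, 40 mm across, 100 mm high, origin under its centre; bystander
- canister: loose open steel canister, 56 mm across, 65 mm high, origin under its centre; bystander
Mind the look-alikes: they are no part of the job. What is shaped like the pod but green or pink is not meant.

How it is judged:
By the outcome, as a careful person would: the job done as asked, in the order asked, and still so for the second after the job is handed in, while the arm keeps its last pose, push and grip.
It also fails if it takes over 58 s, if anything falls off the work surface, if the arm or the gripper's body presses on something with over 40 N, if the wrist force passes 120 N, or if a joint passes its speed limit or range.

### The arm

A 6-joint arm with a two-finger parallel gripper is mounted at the origin on the work surface. World frame = base frame: x ahead of the robot, y to its left, z up, the work surface at z = 0. Lengths are in mm, angles in rad, forces in N, time in s.
With the tool pointing down it reaches from about 275 to 725 mm from the base axis. Payload 5.6 kg.
Tool frame: the origin (TCP) lies on the front face of the gripper's body, between the roots of the fingers; the fingertips stand 73 mm ahead of it and the grasp point (between the pads) lies 54 mm ahead of it; z points along the fingers, y is the line along which they close (so a half turn about z gives the same grasp; the last joint's range is limited). The gripper opens to 85 mm and grips with 20 to 120 N. Pads are 22 mm wide; open, the fingers measure 114 mm over their backs; the gripper's body (76 mm by 85 mm) begins 54 mm behind the grasp point. The pads swing forward as they close: fully open they stand 13 mm farther back than shut.
Start: joints at [1.606, 0.255, 0.108, 0, -1.424, -0.285], TCP at [135.938, 532.93, 303.883] pointing down, gripper open.
Joint ranges: [-2.95, 2.95], [-1.21, 1.97], [-1.09, 1.5], [-2.87, 1.71], [-2.94, -0.07], [-3.05, 3.05]. Speed limits (rad/s): [2.57, 2.57, 3.14, 3.14, 3.14, 3.14].

### API

Orientations are given as a unit quaternion [x, y, z, w].
In Python, from plant import robot, eyes, sign_off gives the robot as it stands.
- The arm moves only by the tool drive_tool, never from a script. Its argument "motion" is a list of rows, each an object of numbers: "ax", "ay", "az": the turn, a rotation vector about the world's x, y, z in rad; "tx", "ty", "tz": the shift along the world's x, y, z in cm; "claw": the closure, from -1 (fully open) to 1 (shut), so that 0 is half open. In form: [{"ax": .., "ay": .., "az": .., "tx": .., "ty": .., "tz": .., "claw": ..}, ...]. A call has 1 to 10 rows; each row is the pose to reach, as a shift and turn from the pose commanded when the call began; what a row does not reach only later rows make up. A row lasts 1/12 s, in which the tool goes at most 41.7 mm and 7.16 degrees, less where a joint would pass 70% of its speed; a pose out of reach is approached as far as the arm can. A call with a gripper value outside its range is refused whole. The fingers move at their own pace and stop on an object; "squeeze" is the grip in N (left out, the last holds). Time passes only in rows, so rows that repeat a pose let the fingers close. It gives the time, the measured TCP pose, the force, the opening and the grip force at its end, in the units of the state.
- robot.sense(): the state, without advancing time (a new reading comes with each control period).
- eyes.camera(name): name is "side" or "top" or "wrist"; returns (picture, depth): 480x640x3 uint8, red, green, blue; 480x640 float32, mm along the optical axis (not along the pixel's ray), 0 where there is no reading.
- eyes.camera_model(name): a dict with "mtx" (3x3 intrinsics, pixels), "world_to_cam" (4x4, takes a point from world to camera coordinates); the wrist camera has in their place "tool_from_camera" (4x4, takes a point from camera to tool coordinates, whose origin is the TCP and whose axes are the flange's). Camera axes: x right, y down, z forward; pixel columns grow to the right and rows downward; lengths in mm; the calibration is good to about 2 mm. A picture is of the moment at which its call begins: read the wrist's pose just before it. camera_model takes no time and is no camera call.
- sign_off(): hands the job in; it is judged then, once.
The state is a dict: "time_s": time; "joint_positions": joint angles; "joint_velocities": joint speeds; "joint_torque": joint torques, N m; "position": TCP position; "ee_rot": TCP orientation; "contact_force": force on the tool from outside, world axes, zero at the start; "moment": the same for the moment, N m; "grip_width": finger opening in mm; "gripper_force": force on a finger pad.
Only numpy, scipy, OpenCV 4.12 (cv2) and the standard library are available. Lean on these libraries where they do the work, as an engineer would, in place of code of your own. Each camera call takes 0.05 s, during which the arm holds its last target. There are 200 camera calls.

## Working session

There is one attempt and no reset: what is moved stays moved. The work goes in short steps, Python scripts to look and compute and a tool call to move; the robot and the scene stay as the last step left them, time stands still between calls to the robot, and variables do not carry over. Pictures are saved under pics/ and viewed, at most 10 in all, crops included, and the job is handed in when it is done.

Besides the shell and the picture viewer there is one more tool, called by a JSON object that holds its "api" and its "payload". drive_tool: Moves the arm, as the interface text tells. Its arguments: {"type":"object","properties":{"motion":{"type":"array","items":{"type":"object","properties":{"ax":{"type":"number"},"ay":{"type":"number"},"az":{"type":"number"},"tx":{"type":"number"},"ty":{"type":"number"},"tz":{"type":"number"},"claw":{"type":"number"}}}},"squeeze":{"type":"number"}},"required":["motion"]}

```bash
mkdir -p pics; cat > h.py <<'E'
import numpy as np, cv2
from plant import robot, eyes, sign_off
def world(name,depth):
    m=eyes.camera_model(name);K=np.array(m["mtx"]);T=np.linalg.inv(np.array(m["world_to_cam"]))
    v,u=np.mgrid[:480,:640]
    p=np.stack([(u-K[0,2])/K[0,0]*depth,(v-K[1,2])/K[1,1]*depth,depth],-1)
    return p@T[:3,:3].T+T[:3,3]
E
python3 - <<'E'
from h import *
for n in("side","top"):
    i,d=eyes.camera(n); np.savez(f"pics/{n}0.npz",i=i,d=d); cv2.imwrite(f"pics/{n}0.png",i[...,::-1])
    print(n,np.linalg.inv(np.array(eyes.camera_model(n)["world_to_cam"])).round(2))
print(robot.sense())
E
```

```text
side [[ 7.80000e-01 -4.70000e-01  4.00000e-01 -9.62300e+01]
 [-6.20000e-01 -6.20000e-01  4.80000e-01 -6.54000e+02]
 [ 2.00000e-02 -6.30000e-01 -7.80000e-01  1.29838e+03]
 [ 0.00000e+00  0.00000e+00  0.00000e+00  1.00000e+00]]
top [[ 3.0000e-02 -9.8000e-01  1.9000e-01  2.8429e+02]
 [-1.0000e+00 -3.0000e-02  0.0000e+00  7.9290e+01]
 [ 0.0000e+00 -1.9000e-01 -9.8000e-01  1.4062e+03]
 [ 0.0000e+00  0.0000e+00  0.0000e+00  1.0000e+00]]
{'time_s': 0.1, 'joint_positions': array([ 1.60563817e+00,  2.55716520e-01,  1.07167459e-01, -4.22620519e-04,
       -1.42392515e+00, -2.84627943e-01]), 'joint_velocities': array([ 0.0011379 ,  0.00027485,  0.00371225,  0.00047786, -0.00043354,
       -0.00167211]), 'joint_torque': array([-1.42285982e-03, -3.87603879e+01,  2.38473845e+01,  5.37775934e+00,
       -3.75546108e-03, -9.31451183e-07]), 'position': array([135.80663377, 532.64978128, 303.08420259]), 'ee_rot': array([ 9.92206750e-01, -1.24599429e-01, -7.29094697e-05,  8.61504916e-04]), 'contact_force': array([-0.19903631,  0.6892875 ,  0.73416047]), 'moment': array([ 0.03198809, -0.00081037, -0.00495558]), 'gripper_force': 0.0, 'grip_width': 85.66761745071847}
```

View pics/side0.png

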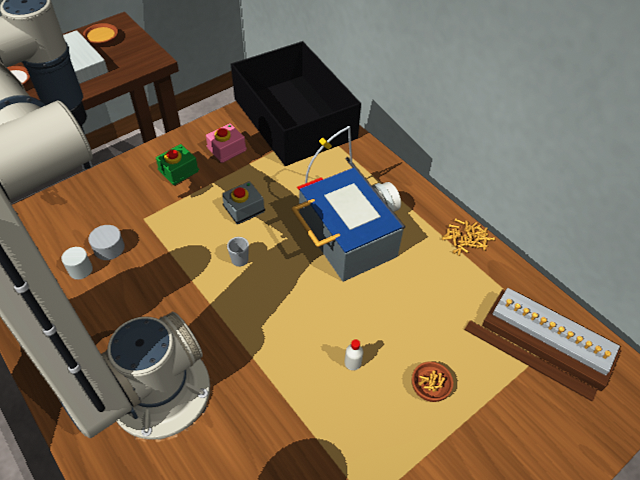

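View pics/top0.png

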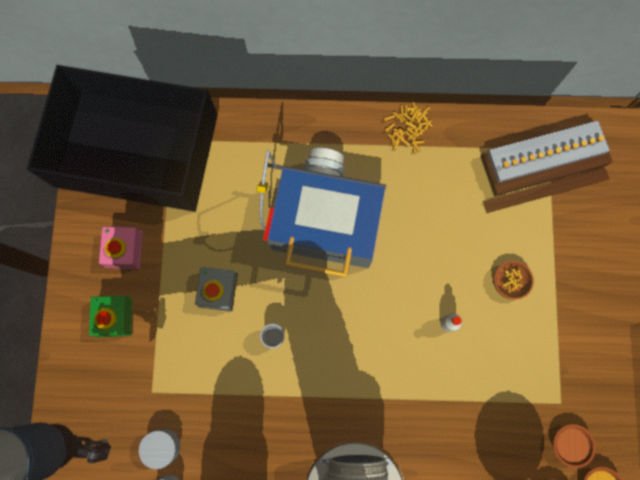

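The top view shows three pods: grey at (216,288), green at (110,316) and pink at (120,247). Grey fits, as it is next to the filter box and across from the dish. The flap is at (327,215) with its bar at (318,262). The yellow tab is at (262,188), the dish at (513,280), the bottle at (453,323) and the canister at (272,336).

```bash
python3 - <<'E'
from h import *
for n,rois in {"top":dict(btn=(195,265,240,315),tab=(253,178,272,200),bar=(280,232,358,280),flap=(255,160,395,275),can=(255,320,292,355)),
  "side":dict(btn=(220,175,268,225),tab=(315,132,335,153),bar=(285,195,345,250),flap=(295,160,410,255),can=(222,232,255,270))}.items():
    z=np.load(f"pics/{n}0.npz");W=world(n,z["d"]);hsv=cv2.cvtColor(z["i"],cv2.COLOR_RGB2HSV);H,S,V=cv2.split(hsv)
    for k,(a,b,c,e) in rois.items():
        box=np.zeros(H.shape,bool);box[b:e,a:c]=1
        X,Y,Z=W[...,0],W[...,1],W[...,2]
        m={"btn":((H<8)|(H>172))&(S>150)&(Z>68),"tab":(H>20)&(H<35)&(S>150)&(V>80)&(Z>135),
           "bar":(H>12)&(H<30)&(S>110)&(Z>105)&(Z<145),"flap":(H>100)&(H<130)&(S>120)&(Z>110),"can":(Z>50)&(Z<80)}[k]&box&(z["d"]>0)
        P=W[m]
        print(n,k,len(P),"med",np.median(P,0).round(1),"mean",P.mean(0).round(1),"min",P.min(0).round(),"max",P.max(0).round())
        v,u=np.nonzero(m);print("   px",u.mean().round(1),v.mean().round(1))
        if k in("flap","bar"):
            r=cv2.minAreaRect(P[:,:2].astype(np.float32));print("   rect",np.round(r[0],1),np.round(r[1],1),round(r[2],2), cv2.boxPoints(r).round(1).tolist())
z=np.load("pics/side0.npz")["i"];t=np.load("pics/top0.npz")["i"]
A=cv2.resize(z[120:260,150:420],None,fx=2.9,fy=2.1);B=cv2.resize(t[150:350,80:400],(783,290))
cv2.imwrite("pics/crop1.png",np.vstack([A,B])[...,::-1] if A.shape[1]==B.shape[1] else A[...,::-1])
E
```

```text
top btn 97 med [442.7 333.3  81.6] mean [443.  333.2  81.5] min [431. 321.  73.] max [454. 345.  88.]
   px 212.0 289.7
top tab 92 med [634.2 213.  246.8] mean [635.6 213.  245.5] min [626. 204. 226.] max [652. 224. 256.]
   px 261.7 187.9
top bar 581 med [494.7 100.9 129.2] mean [501.1  98.5 129. ] min [473.  24. 110.] max [560. 170. 137.]
   px 316.3 263.6
   rect [515.8  96.2] [141.6  67.3] 80.69 [[471.1000061035156, 31.799999237060547], [537.5999755859375, 20.899999618530273], [560.5, 160.60000610351562], [494.0, 171.5]]
top flap 4715 med [609.   78.5 128.4] mean [614.5  79.2 128.4] min [518. -47. 118.] max [718. 205. 138.]
   px 326.4 214.1
   rect [617.7  79.4] [232.7 168. ] 80.99 [[516.4000244140625, -22.399999618530273], [682.4000244140625, -48.70000076293945], [718.9000244140625, 181.10000610351562], [552.9000244140625, 207.39999389648438]]
top can 163 med [345.7 200.5  63.3] mean [344.9 198.2  62.5] min [317. 169.  51.] max [371. 222.  71.]
   px 270.6 335.5
side btn 93 med [440.7 330.   80.9] mean [441.3 330.9  80.5] min [426. 317.  69.] max [457. 347.  88.]
   px 239.2 19
[... 181 characters left out ...]
29.3] min [471.  23. 114.] max [561. 171. 138.]
   px 310.1 224.5
   rect [515.5  95.8] [143.9  68.8] 79.99 [[469.1000061035156, 30.899999618530273], [536.7999877929688, 19.0], [561.9000244140625, 160.6999969482422], [494.20001220703125, 172.6999969482422]]
side flap 3138 med [602.2  61.9 129.2] mean [610.1  69.7 129.1] min [515. -49. 118.] max [727. 215. 140.]
   px 350.1 210.7
   rect [618.8  95.4] [271.5 173.8] 80.5 [[510.70001220703125, -24.200000762939453], [682.0999755859375, -52.900001525878906], [726.9000244140625, 214.89999389648438], [555.5, 243.60000610351562]]
side can 203 med [342.4 197.   61.4] mean [342.4 195.4  60.4] min [315. 166.  50.] max [371. 225.  71.]
   px 237.0 246.1
```

View pics/crop1.png

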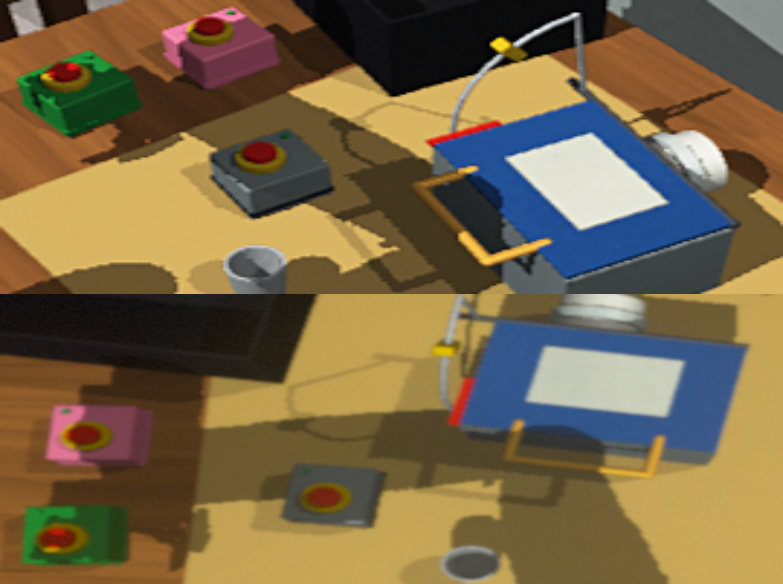

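The crop confirms it: the grey pod by the box has the red button in a yellow collar at top (212,290), about (442,332) in world coordinates. The green and pink pods stand apart. Next I move above the button with the fingers shut.

{"api": "drive_tool", "payload": {"motion": [{"tx": 30.6,"ty": -20.1,"az": -1.0,"claw": 1},{"tx": 30.6,"ty": -20.1,"az": -1.0,"claw": 1},{"tx": 30.6,"ty": -20.1,"az": -1.0,"claw": 1},{"tx": 30.6,"ty": -20.1,"az": -1.0,"claw": 1},{"tx": 30.6,"ty": -20.1,"az": -1.0,"claw": 1},{"tx": 30.6,"ty": -20.1,"az": -1.0,"claw": 1},{"tx": 30.6,"ty": -20.1,"az": -1.0,"claw": 1},{"tx": 30.6,"ty": -20.1,"az": -1.0,"claw": 1},{"tx": 30.6,"ty": -20.1,"az": -1.0,"claw": 1},{"tx": 30.6,"ty": -20.1,"az": -1.0,"claw": 1}], "squeeze": 40}}

```text
schema error: expected keys ax, ay, az, tx, ty, tz, claw
```

```bash
python3 - <<'E'
from h import *
from scipy.spatial.transform import Rotation as R
s=robot.sense();i,d=eyes.camera("wrist");m=eyes.camera_model("wrist");K=np.array(m["mtx"])
T=np.eye(4);T[:3,:3]=R.from_quat(s["ee_rot"]).as_matrix();T[:3,3]=s["position"];T=T@np.array(m["tool_from_camera"])
v,u=np.mgrid[:480,:640];p=np.stack([(u-K[0,2])/K[0,0]*d,(v-K[1,2])/K[1,1]*d,d],-1)@T[:3,:3].T+T[:3,3]
H,S,V=cv2.split(cv2.cvtColor(i,cv2.COLOR_RGB2HSV))
k=((H<8)|(H>172))&(S>150)&(d>0)&(np.hypot(p[...,0]-442,p[...,1]-332)<40)
print(k.sum(),p[k].mean(0),p[k].min(0),p[k].max(0));print(np.argwhere(k).mean(0));print(s["position"],s["time_s"],s["grip_width"],s["contact_force"])
t,dt=eyes.camera("top");cv2.imwrite("pics/w1.png",np.vstack([cv2.resize(i,(400,300)),cv2.resize(t,(400,300))])[...,::-1])
E
```

```text
<stdin>:8: RuntimeWarning: Mean of empty slice.
  ret = um.true_divide(
Traceback (most recent call last):
ValueError: zero-size array to reduction operation minimum which has no identity
```

All seven keys are needed in each row.

{"api": "drive_tool", "payload": {"motion": [{"ax": 0,"ay": 0,"az": -1.0,"tx": 30.6,"ty": -20.1,"tz": 0,"claw": 1},{"ax": 0,"ay": 0,"az": -1.0,"tx": 30.6,"ty": -20.1,"tz": 0,"claw": 1},{"ax": 0,"ay": 0,"az": -1.0,"tx": 30.6,"ty": -20.1,"tz": 0,"claw": 1},{"ax": 0,"ay": 0,"az": -1.0,"tx": 30.6,"ty": -20.1,"tz": 0,"claw": 1},{"ax": 0,"ay": 0,"az": -1.0,"tx": 30.6,"ty": -20.1,"tz": 0,"claw": 1},{"ax": 0,"ay": 0,"az": -1.0,"tx": 30.6,"ty": -20.1,"tz": 0,"claw": 1},{"ax": 0,"ay": 0,"az": -1.0,"tx": 30.6,"ty": -20.1,"tz": 0,"claw": 1},{"ax": 0,"ay": 0,"az": -1.0,"tx": 30.6,"ty": -20.1,"tz": 0,"claw": 1},{"ax": 0,"ay": 0,"az": -1.0,"tx": 30.6,"ty": -20.1,"tz": 0,"claw": 1},{"ax": 0,"ay": 0,"az": -1.0,"tx": 30.6,"ty": -20.1,"tz": 0,"claw": 1}], "squeeze": 40}}

```text
time_s: 0.98
position: [445.6, 328.5, 303.1]
ee_rot: [0.809, -0.587, 0.001, 0.001]
contact_force: [-0.7, 0.5, -1.4]
grip_width: -0.2
gripper_force: 0.0
```

```bash
cat >> h.py <<'E'
from scipy.spatial.transform import Rotation as R
def wrist():
    s=robot.sense();i,d=eyes.camera("wrist");m=eyes.camera_model("wrist");K=np.array(m["mtx"])
    T=np.eye(4);T[:3,:3]=R.from_quat(s["ee_rot"]).as_matrix();T[:3,3]=s["position"];T=T@np.array(m["tool_from_camera"])
    v,u=np.mgrid[:480,:640]
    return s,i,d,np.stack([(u-K[0,2])/K[0,0]*d,(v-K[1,2])/K[1,1]*d,d],-1)@T[:3,:3].T+T[:3,3]
E
python3 - <<'E'
from h import *
s,i,d,p=wrist();cv2.imwrite("pics/w1.png",i[...,::-1])
H,S,V=cv2.split(cv2.cvtColor(i,cv2.COLOR_RGB2HSV))
k=((H<8)|(H>172))&(S>150)&(d>0)&(np.hypot(p[...,0]-442,p[...,1]-332)<60)
print(s["position"],s["ee_rot"],s["time_s"],s["grip_width"],s["contact_force"])
print(k.sum(),p[k].mean(0),p[k].min(0),p[k].max(0));print(np.argwhere(k).mean(0))
E
```

```text
[445.61074845 328.54132884 303.11161716] [ 8.09382821e-01 -5.87280404e-01  6.16563139e-04  8.92426170e-04] 0.9833 -0.16475576023140517 [-0.74613084  0.54612717 -1.42615593]
1349 [443.37567467 332.59490097  82.28114387] [426.64353482 317.82043076  71.83876649] [490.61264036 350.39497523 295.26507971]
[225.83543365 308.71608599]
```

View pics/w1.png

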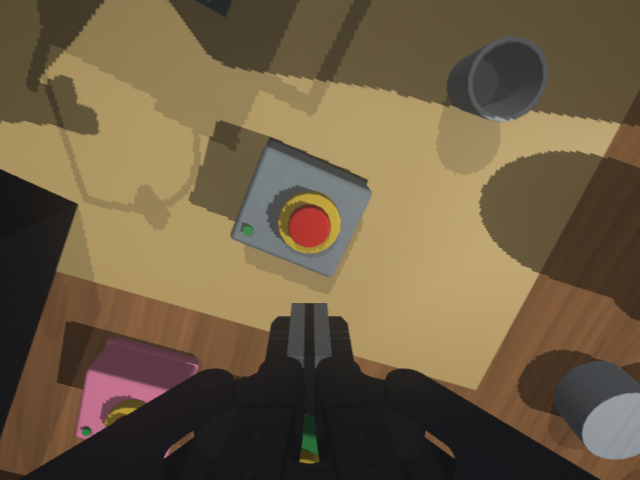

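The wrist view shows the red button at (309,226) on the grey pod. In world coordinates that is about (442.5,332.5), matching the estimate.

{"api": "drive_tool", "payload": {"motion": [{"ax": 0,"ay": 0,"az": 0,"tx": 0,"ty": 0,"tz": 0,"claw": 1},{"ax": 0,"ay": 0,"az": 0,"tx": 0,"ty": 0,"tz": -3,"claw": 1},{"ax": 0,"ay": 0,"az": 0,"tx": 0,"ty": 0,"tz": -6,"claw": 1},{"ax": 0,"ay": 0,"az": 0,"tx": 0,"ty": 0,"tz": -9,"claw": 1},{"ax": 0,"ay": 0,"az": 0,"tx": 0,"ty": 0,"tz": -12,"claw": 1},{"ax": 0,"ay": 0,"az": 0,"tx": 0,"ty": 0,"tz": -13.5,"claw": 1},{"ax": 0,"ay": 0,"az": 0,"tx": 0,"ty": 0,"tz": -14.0,"claw": 1},{"ax": 0,"ay": 0,"az": 0,"tx": 0,"ty": 0,"tz": -14.0,"claw": 1},{"ax": 0,"ay": 0,"az": 0,"tx": 0,"ty": 0,"tz": -14.0,"claw": 1}]}}

```text
time_s: 1.78
position: [441.9, 332.9, 165.1]
ee_rot: [0.811, -0.584, 0.0, -0.001]
contact_force: [0.5, 0.7, 0.9]
grip_width: 0.1
gripper_force: 0.0
```

{"api": "drive_tool", "payload": {"motion": [{"ax": 0,"ay": 0,"az": 0,"tx": 0,"ty": 0,"tz": -0.6,"claw": 1},{"ax": 0,"ay": 0,"az": 0,"tx": 0,"ty": 0,"tz": -1.1,"claw": 1},{"ax": 0,"ay": 0,"az": 0,"tx": 0,"ty": 0,"tz": -1.4,"claw": 1},{"ax": 0,"ay": 0,"az": 0,"tx": 0,"ty": 0,"tz": -1.7,"claw": 1},{"ax": 0,"ay": 0,"az": 0,"tx": 0,"ty": 0,"tz": -1.7,"claw": 1},{"ax": 0,"ay": 0,"az": 0,"tx": 0,"ty": 0,"tz": -1.7,"claw": 1}]}}

```text
time_s: 2.28
position: [442.4, 332.7, 148.6]
ee_rot: [0.811, -0.585, 0.0, -0.002]
contact_force: [-3.1, 0.9, 8.4]
grip_width: 0.1
gripper_force: 4.6
```

{"api": "drive_tool", "payload": {"motion": [{"ax": 0,"ay": 0,"az": 0,"tx": 0,"ty": 0,"tz": -0.2,"claw": 1},{"ax": 0,"ay": 0,"az": 0,"tx": 0,"ty": 0,"tz": -0.4,"claw": 1},{"ax": 0,"ay": 0,"az": 0,"tx": 0,"ty": 0,"tz": -0.4,"claw": 1},{"ax": 0,"ay": 0,"az": 0,"tx": 0,"ty": 0,"tz": -0.4,"claw": 1}]}}

```text
time_s: 2.62
position: [442.4, 332.7, 148.2]
ee_rot: [0.811, -0.584, 0.001, -0.003]
contact_force: [-12.2, -3.8, 32.7]
grip_width: -0.0
gripper_force: 15.9
```

```bash
python3 - <<'E'
from h import *
s,i,d,p=wrist();t,_=eyes.camera("side")
cv2.imwrite("pics/w2.png",np.hstack([cv2.resize(i[180:420,200:440],(480,480)),cv2.resize(t[150:230,210:270],(300,400))[:400].copy() if 0 else cv2.resize(t[140:240,200:265],(312,480))])[...,::-1])
H,S,V=cv2.split(cv2.cvtColor(i,cv2.COLOR_RGB2HSV))
k=((H<8)|(H>172))&(S>150)&(d>0)&(np.hypot(p[...,0]-442,p[...,1]-332)<30)
y=(H>20)&(H<35)&(S>150)&(d>0)&(np.hypot(p[...,0]-442,p[...,1]-332)<30)&(p[...,2]<90)
for m in(k,y): print(m.sum(), np.percentile(p[m],[5,50,95],axis=0).round(1) if m.any() else '')
print(s["contact_force"],s["moment"],s["position"])
E
```

```text
1384 [[433.9 318.6  73.5]
 [449.7 323.2  75.7]
 [457.7 334.2  76.9]]
3831 [[423.3 311.5  71. ]
 [449.9 321.2  72.4]
 [464.4 345.8  73.4]]
[-12.16955524  -3.836236    32.69713402] [-1.20514494  4.56993196  0.0046045 ] [442.42932991 332.73282622 148.21877319]
```

View pics/w2.png

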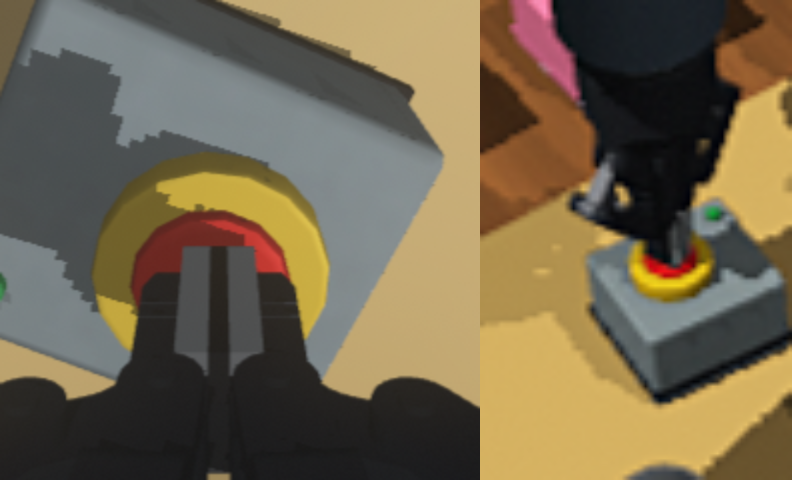

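The wrist crop shows the fingertips centred on the red button, inside the collar. I will compare the button's height over the collar before and now.

```bash
python3 - <<'E'
from h import *
i1=cv2.imread("pics/w1.png")
for n in("top","side"):
    z=np.load(f"pics/{n}0.npz")
    for lab,(i,d) in {"before":(z["i"],z["d"]),"now":eyes.camera(n)}.items():
        W=world(n,d);H,S,V=cv2.split(cv2.cvtColor(i,cv2.COLOR_RGB2HSV));r=np.hypot(W[...,0]-442,W[...,1]-332)
        k=((H<8)|(H>172))&(S>150)&(r<14);y=(H>20)&(H<35)&(S>130)&(r>15)&(r<24);g=(S<70)&(r>27)&(r<36)&(W[...,2]<70)
        print(n,lab,[(m.sum(),np.percentile(W[m][:,2],[25,50,75]).round(1) if m.any() else 0) for m in(k,y,g)])
E
```

```text
top before [(np.int64(95), array([79.9, 81.6, 83.5])), (np.int64(147), array([69.2, 71.6, 73.6])), (np.int64(309), array([57.2, 59.1, 61.1]))]
top now [(np.int64(3), array([76.8, 77.5, 79.4])), (np.int64(55), array([68.5, 70.5, 72.8])), (np.int64(143), array([57.1, 58.9, 60.7]))]
side before [(np.int64(71), array([78.5, 80.7, 83.3])), (np.int64(83), array([66.2, 69.5, 72.2])), (np.int64(196), array([46.9, 58.5, 61.5]))]
side now [(np.int64(26), array([72.1, 74.4, 77.2])), (np.int64(92), array([66.1, 70.3, 73.4])), (np.int64(182), array([52. , 58.6, 61.1]))]
```

The button sat about 10 mm above the collar and now sits about 4 mm above it. That is the 6 mm travel against a hard stop, so it is fully down. I'll release it and go over the bar.

{"api": "drive_tool", "payload": {"motion": [{"ax": 0,"ay": 0,"az": 0,"tx": 0,"ty": 0,"tz": 3,"claw": 1},{"ax": 0,"ay": 0,"az": 0,"tx": 0,"ty": 0,"tz": 7,"claw": 1},{"ax": 0,"ay": 0,"az": 0,"tx": 0,"ty": 0,"tz": 11,"claw": 1},{"ax": 0,"ay": 0,"az": -0.1,"tx": 1,"ty": -4,"tz": 13,"claw": 0.1},{"ax": 0,"ay": 0,"az": -0.2,"tx": 2,"ty": -8,"tz": 13,"claw": 0.1},{"ax": 0,"ay": 0,"az": -0.3,"tx": 3,"ty": -12,"tz": 13,"claw": 0.1},{"ax": 0,"ay": 0,"az": -0.4,"tx": 4,"ty": -16,"tz": 13,"claw": 0.1},{"ax": 0,"ay": 0,"az": -0.48,"tx": 4.7,"ty": -20,"tz": 13,"claw": 0.1},{"ax": 0,"ay": 0,"az": -0.48,"tx": 4.7,"ty": -23.2,"tz": 13,"claw": 0.1},{"ax": 0,"ay": 0,"az": -0.48,"tx": 4.7,"ty": -23.2,"tz": 13,"claw": 0.1}]}}

```text
time_s: 3.65
position: [488.6, 95.0, 273.0]
ee_rot: [-0.647, 0.763, -0.0, -0.001]
contact_force: [-0.6, 0.0, -0.8]
grip_width: 38.6
gripper_force: 0.0
```

{"api": "drive_tool", "payload": {"motion": [{"ax": 0,"ay": 0,"az": 0,"tx": 0,"ty": 0,"tz": 0,"claw": 0.1},{"ax": 0,"ay": 0,"az": 0,"tx": 0,"ty": 0,"tz": 0,"claw": 0.1},{"ax": 0,"ay": 0,"az": 0,"tx": 0,"ty": 0,"tz": 0,"claw": 0.1}]}}

```text
time_s: 3.9
position: [488.9, 100.7, 272.7]
ee_rot: [-0.649, 0.761, 0.0, -0.0]
contact_force: [0.3, 0.0, 0.7]
grip_width: 38.2
gripper_force: 0.0
```

```bash
python3 - <<'E'
from h import *
s,i,d,p=wrist();cv2.imwrite("pics/w3.png",i[...,::-1])
H,S,V=cv2.split(cv2.cvtColor(i,cv2.COLOR_RGB2HSV))
k=(H>12)&(H<30)&(S>110)&(d>0)&(p[...,2]>112)&(p[...,2]<140)
r=cv2.minAreaRect(p[k][:,:2].astype(np.float32));print(k.sum(),r,cv2.boxPoints(r).round(1).tolist(),np.median(p[k],0))
print(s["position"],s["ee_rot"],s["grip_width"],s["contact_force"])
i,d=eyes.camera("top");W=world("top",d);H,S,V=cv2.split(cv2.cvtColor(i,cv2.COLOR_RGB2HSV));q=np.hypot(W[...,0]-442,W[...,1]-332)
k=((H<8)|(H>172))&(S>150)&(q<14);print("button z",np.median(W[k][:,2]),k.sum())
E
```

```text
8349 ((516.4231567382812, 94.37078857421875), (140.9207305908203, 66.29984283447266), 81.32782745361328) [[473.0, 29.700000762939453], [538.5999755859375, 19.700000762939453], [559.7999877929688, 159.0], [494.29998779296875, 169.0]] [493.97228091  67.43620837 130.58551257]
[488.91104634 100.67531678 272.72746222] [-6.49061460e-01  7.60735962e-01  1.09968065e-04 -7.28859638e-05] 38.19656400130483 [0.27929432 0.0166865  0.65377278]
button z nan 0
  return _methods._mean(a, axis=axis, dtype=dtype,
  ret = ret.dtype.type(ret / rcount)
```

View pics/w3.png

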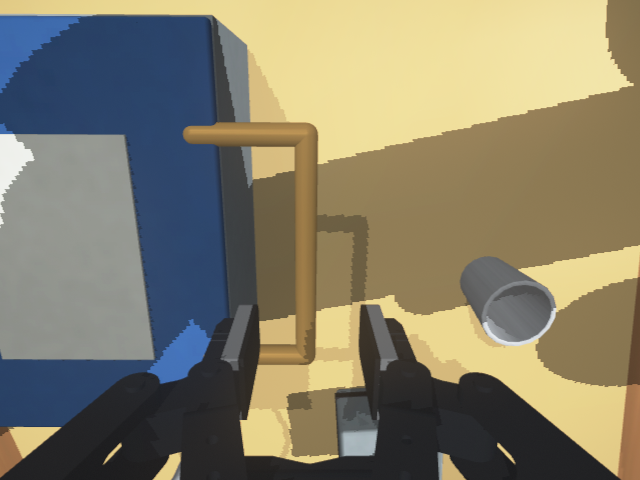

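The wrist view shows the bar as a vertical rod at about (306,240), between the open fingers at about (240,330) and (375,330). Position and yaw agree with the estimate, so I'll descend and grip.

{"api": "drive_tool", "payload": {"motion": [{"ax": 0,"ay": 0,"az": 0,"tx": 0,"ty": -0.1,"tz": -3,"claw": 0.1},{"ax": 0,"ay": 0,"az": 0,"tx": 0,"ty": -0.1,"tz": -6,"claw": 0.1},{"ax": 0,"ay": 0,"az": 0,"tx": 0,"ty": -0.1,"tz": -8,"claw": 0.1},{"ax": 0,"ay": 0,"az": 0,"tx": 0,"ty": -0.1,"tz": -9.4,"claw": 0.1},{"ax": 0,"ay": 0,"az": 0,"tx": 0,"ty": -0.1,"tz": -9.4,"claw": 0.1},{"ax": 0,"ay": 0,"az": 0,"tx": 0,"ty": -0.1,"tz": -9.4,"claw": 0.1},{"ax": 0,"ay": 0,"az": 0,"tx": 0,"ty": -0.1,"tz": -9.4,"claw": 1},{"ax": 0,"ay": 0,"az": 0,"tx": 0,"ty": -0.1,"tz": -9.4,"claw": 1},{"ax": 0,"ay": 0,"az": 0,"tx": 0,"ty": -0.1,"tz": -9.4,"claw": 1},{"ax": 0,"ay": 0,"az": 0,"tx": 0,"ty": -0.1,"tz": -9.4,"claw": 1}], "squeeze": 50}}

```text
time_s: 4.83
position: [490.3, 99.4, 180.4]
ee_rot: [-0.649, 0.761, -0.001, 0.002]
contact_force: [3.4, 0.4, 1.7]
grip_width: 10.0
gripper_force: 48.9
```

{"api": "drive_tool", "payload": {"motion": [{"ax": 0,"ay": 0,"az": 0,"tx": 0,"ty": 0,"tz": 0,"claw": 1},{"ax": 0,"ay": 0,"az": 0,"tx": 0,"ty": 0,"tz": 0,"claw": 1}]}}

```text
time_s: 5.0
position: [490.4, 99.4, 180.4]
ee_rot: [-0.649, 0.761, -0.001, 0.002]
contact_force: [3.6, 1.5, 4.8]
grip_width: 10.2
gripper_force: 49.1
```

```bash
python3 - <<'E'
from h import *
# tab: ray from each view to the plane 136 mm along the hinge line
psi=-0.158;ux=np.array([np.cos(psi),np.sin(psi),0]);uy=np.array([-np.sin(psi),np.cos(psi),0])
hinge=np.array([489.6,99,125])+215*ux;print("hinge",hinge)
for n,(a,b,c,e) in {"top":(250,176,275,202),"side":(312,130,337,155)}.items():
    z=np.load(f"pics/{n}0.npz");H,S,V=cv2.split(cv2.cvtColor(z["i"],cv2.COLOR_RGB2HSV))
    k=((H>20)&(H<35)&(S>150)&(V>60)).astype(np.uint8);mm=np.zeros_like(k);mm[b:e,a:c]=k[b:e,a:c]
    if n=="top": mm[world(n,z["d"])[...,2]<150]=0
    M=cv2.moments(mm,True);u,v=M["m10"]/M["m00"],M["m01"]/M["m00"]
    m=eyes.camera_model(n);T=np.linalg.inv(np.array(m["world_to_cam"]));K=np.array(m["mtx"])
    r=T[:3,:3]@np.linalg.solve(K,[u,v,1]);o=T[:3,3]
    t=(136-(o-hinge)@uy)/(r@uy) if n=="side" else None
    globals()[n]=(o,r)
    if t: P=o+t*r-hinge;print(n,M["m00"],u,v,"r,h",-P@ux,P[2],"rad",np.hypot(P@ux,P[2]),"ang",np.arctan2(P[2],-P@ux))
A=np.stack([top[1],-side[1]],1);t=np.linalg.lstsq(A,side[0]-top[0],rcond=None)[0]
p1,p2=top[0]+t[0]*top[1],side[0]+t[1]*side[1];P=(p1+p2)/2;print("tri",P,np.linalg.norm(p1-p2));P=P-hinge
print("y",P@uy,"rad",np.hypot(P@ux,P[2]),"ang",np.arctan2(P[2],-P@ux))
for a in(.8,.85,.9,.95):print(a,"bar rise",215*np.sin(a),"fwd",215*(1-np.cos(a))*ux)
E
```

```text
hinge [701.9219482   65.17116153 125.        ]
side 78.0 324.7564102564103 143.12820512820514 r,h 85.46774656299236 112.81085456056326 rad 141.53100229010056 ang 0.9224363022243826
tri [638.71448249 213.63512998 237.18367602] 1.2792300810191657
y 136.66941335641673 rad 141.22104045060198 ang 0.9179920861341963
0.8 bar rise 154.2315595433974 fwd [ 64.39582235 -10.26005974   0.        ]
0.85 bar rise 161.52528710516293 fwd [ 72.19304089 -11.50237523   0.        ]
0.9 bar rise 168.41528556990895 fwd [ 80.34050872 -12.80049526   0.        ]
0.95 bar rise 174.88433352971535 fwd [ 88.81786141 -14.15117519   0.        ]
```

Two views put the tab at about 0.92 rad. As a check, the radius is 141 mm (140 expected) and the offset along the hinge is 136.7 mm (136 expected). I'll lift along the arc.

{"api": "drive_tool", "payload": {"motion": [{"ax": 0,"ay": 0,"az": 0,"tx": 0.09,"ty": -0.01,"tz": 1.93,"claw": 1},{"ax": 0,"ay": 0,"az": 0,"tx": 0.34,"ty": -0.05,"tz": 3.85,"claw": 1},{"ax": 0,"ay": 0,"az": 0,"tx": 0.77,"ty": -0.12,"tz": 5.73,"claw": 1},{"ax": 0,"ay": 0,"az": 0,"tx": 1.36,"ty": -0.22,"tz": 7.57,"claw": 1},{"ax": 0,"ay": 0,"az": 0,"tx": 2.11,"ty": -0.34,"tz": 9.35,"claw": 1},{"ax": 0,"ay": 0,"az": 0,"tx": 2.11,"ty": -0.34,"tz": 9.35,"claw": 1},{"ax": 0,"ay": 0,"az": 0,"tx": 2.11,"ty": -0.34,"tz": 9.35,"claw": 1}]}}

```text
time_s: 5.58
position: [510.2, 96.0, 271.9]
ee_rot: [-0.648, 0.761, 0.001, 0.001]
contact_force: [4.4, 2.9, -3.4]
grip_width: 10.3
gripper_force: 48.9
```

{"api": "drive_tool", "payload": {"motion": [{"ax": 0,"ay": 0,"az": 0,"tx": 0.91,"ty": -0.14,"tz": 1.7,"claw": 1},{"ax": 0,"ay": 0,"az": 0,"tx": 1.97,"ty": -0.31,"tz": 3.32,"claw": 1},{"ax": 0,"ay": 0,"az": 0,"tx": 3.16,"ty": -0.5,"tz": 4.83,"claw": 1},{"ax": 0,"ay": 0,"az": 0,"tx": 4.49,"ty": -0.71,"tz": 6.22,"claw": 1},{"ax": 0,"ay": 0,"az": 0,"tx": 5.5,"ty": -0.87,"tz": 7.1,"claw": 1},{"ax": 0,"ay": 0,"az": 0,"tx": 6.26,"ty": -0.99,"tz": 7.75,"claw": 1},{"ax": 0,"ay": 0,"az": 0,"tx": 6.26,"ty": -0.99,"tz": 7.75,"claw": 1},{"ax": 0,"ay": 0,"az": 0,"tx": 6.26,"ty": -0.99,"tz": 7.75,"claw": 1},{"ax": 0,"ay": 0,"az": 0,"tx": 6.26,"ty": -0.99,"tz": 7.75,"claw": 1}]}}

```text
time_s: 6.33
position: [569.1, 86.4, 350.2]
ee_rot: [-0.649, 0.761, 0.003, -0.002]
contact_force: [-13.9, 4.5, 13.4]
grip_width: 9.9
gripper_force: 49.8
```

```bash
python3 - <<'E'
from h import *
s=robot.sense();print(s["position"],s["contact_force"],s["grip_width"],s["gripper_force"],s["time_s"])
psi=-0.158;ux=np.array([np.cos(psi),np.sin(psi),0]);uy=np.array([-np.sin(psi),np.cos(psi),0]);hinge=np.array([489.6,99,125])+215*ux
g=s["position"]-[0,0,54]-hinge;print("from grip",-g@ux,g[2],np.hypot(g@ux,g[2]),np.arctan2(g[2],-g@ux))
ims=[]
for n in("side","top"):
    i,d=eyes.camera(n);W=world(n,d)-hinge;H,S,V=cv2.split(cv2.cvtColor(i,cv2.COLOR_RGB2HSV))
    a,h,y=-W@ux,W[...,2],W@uy
    k=(H>100)&(H<130)&(S>110)&(d>0)&(a>0)&(a<175)&(h>-5)&(abs(y)<125)
    A=np.c_[a[k],np.ones(k.sum())];
    c=np.c_[a[k],h[k]];m=c.mean(0);w=np.linalg.svd(c-m,full_matrices=False)[2][0];print(n,"plate",k.sum(),"ang",np.arctan(w[1]/w[0]),m,"perp off",m@[-w[1]/np.sign(w[0]),abs(w[0])])
    r=((H<8)|(H>172))&(S>150)&(d>0)&(a>0)&(a<220)&(h>10)&(y>100)&(y<165)
    if r.sum()>4:
        c=np.c_[a[r],h[r]];m=c.mean(0);w=np.linalg.svd(c-m,full_matrices=False)[2][0];print("pointer",r.sum(),np.arctan(w[1]/w[0]),"ang of mean",np.arctan2(m[1],m[0]),m,y[r].mean())
    t=(H>20)&(H<35)&(S>150)&(V>60)&(y>115)&(y<155)&(a>50)&(a<130)&(h>80)&(d>0)
    if t.any():print("tab",t.sum(),np.arctan2(h[t].mean(),a[t].mean()),h[t].mean(),a[t].mean())
    q=np.linalg.norm(W+hinge-[442,332,78],axis=-1)
    b=((H<8)|(H>172))&(S>150)&(q<16);print("button z",b.sum(),np.median((W+hinge)[b][:,2]) if b.any() else '')
    ims.append(cv2.resize(i[90:240,220:420] if n=="side" else i[120:320,190:400],(400,300) if n=="side" else (315,300)))
cv2.imwrite("pics/f1.png",np.hstack(ims)[...,::-1])
E
```

```text
[569.06081892  86.42918864 350.22405024] [-13.90307274   4.46559058  13.42711943] 9.861254280035954 49.75492537021637 6.3333
from grip 134.55101476047216 171.22405023951598 217.76512795555004 0.9047626990957062
side plate 681 ang 1.265250893767998 [ 70.93405946 110.43695886] perp off -34.42769211772965
tab 2 0.9055388319514025 122.073394854708 95.77436584954413
button z 81 81.21278064441117
top plate 90 ang 0.8263765110306316 [104.63320986 130.70637376] perp off 11.603726322614552
button z 54 81.63904671679529
```

View pics/f1.png

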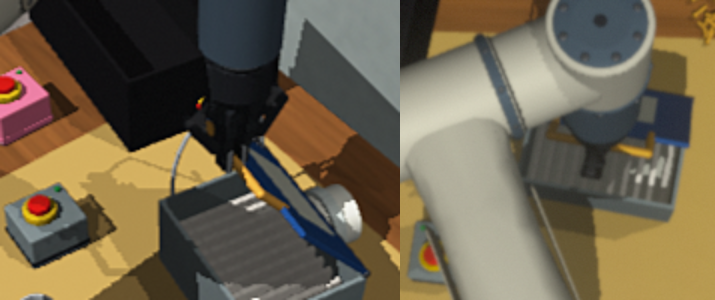

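The view shows the flap lifted with the bar in the gripper. The button is back up (81 mm reading, as before). At crop (203,103) a bit of red pointer shows beside the yellow tab, mostly hidden by the gripper. I'll measure the flap angle with the wrist camera by fitting a plane to the plate.

```bash
cat > ang.py <<'E'
from h import *
psi=-0.158;ux=np.array([np.cos(psi),np.sin(psi),0]);uy=np.array([-np.sin(psi),np.cos(psi),0]);hinge=np.array([489.6,99,125])+215*ux
s,i,d,p=wrist();W=p-hinge;H,S,V=cv2.split(cv2.cvtColor(i,cv2.COLOR_RGB2HSV));a,h,y=-W@ux,W[...,2],W@uy
k=((H>100)&(H<130)&(S>110)&(d>0)&(abs(y)<130)&(h>-10)&(a>-20)&(a<200))
for _ in range(4):
    A=np.c_[a[k],y[k],np.ones(k.sum())];c=np.linalg.lstsq(A,h[k],rcond=None)[0]
    res=(h-c[0]*a-c[1]*y-c[2])/np.hypot(1,c[0]);k&=abs(res)<6
th=np.arctan(c[0]);print("plate",k.sum(),"ang",th,"tilt y",c[1],"perp offset from hinge (want 4)",c[2]*np.cos(th),"rms",res[k].std(),"a",a[k].min(),a[k].max())
g=s["position"]-[0,0,54]-hinge;print("grip rad",np.hypot(g@ux,g[2]),"ang",np.arctan2(g[2],-g@ux))
b=(H>12)&(H<30)&(S>110)&(d>0)&(abs(y)<75)&(h>100)&(np.hypot(a,h)>195)&(np.hypot(a,h)<235)
if b.any():print("bar",b.sum(),"rad",np.hypot(a[b].mean(),h[b].mean()),"ang",np.arctan2(h[b].mean(),a[b].mean()))
print(s["position"],s["contact_force"],s["time_s"])
E
python3 ang.py; python3 - <<'E'
from h import *
i,_=eyes.camera("side");w,_=eyes.camera("wrist")
cv2.imwrite("pics/f2.png",np.hstack([cv2.resize(i[120:165,300:345],(400,400),interpolation=cv2.INTER_NEAREST),cv2.resize(w,(400,300))[:,:] if 0 else cv2.copyMakeBorder(cv2.resize(w,(400,300)),0,100,0,0,cv2.BORDER_CONSTANT)])[...,::-1])
E
```

```text
plate 32170 ang 0.8750859418738122 tilt y 0.005760102412577073 perp offset from hinge (want 4) 5.601045544469208 rms 1.3028811859858256 a -1.1041363317649158 109.74104659391462
grip rad 217.74566572807848 ang 0.9041274191153421
bar 11761 rad 217.2706102559693 ang 0.9037220640067974
[568.9639421   86.43581771 350.12324304] [-12.97315734   6.42066104  13.62670765] 6.4333
```

View pics/f2.png

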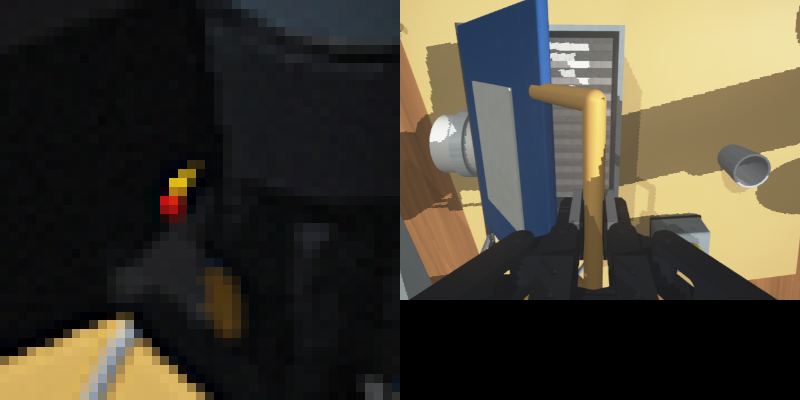

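Wrist crop: the plate is tilted with the bar in the grip, and slope and bar position give about 0.88. In the side view the red pointer end at (172,205) shows just beside the tab's yellow at (178,185). The mark is 0.91–0.92, so I need about 0.03 more, eased slightly outward to relieve the radial push.

{"api": "drive_tool", "payload": {"motion": [{"ax": 0,"ay": 0,"az": 0,"tx": 0.2,"ty": -0.03,"tz": 0.3,"claw": 1},{"ax": 0,"ay": 0,"az": 0,"tx": 0.4,"ty": -0.06,"tz": 0.6,"claw": 1},{"ax": 0,"ay": 0,"az": 0,"tx": 0.4,"ty": -0.06,"tz": 0.6,"claw": 1},{"ax": 0,"ay": 0,"az": 0,"tx": 0.4,"ty": -0.06,"tz": 0.6,"claw": 1},{"ax": 0,"ay": 0,"az": 0,"tx": 0.4,"ty": -0.06,"tz": 0.6,"claw": 1}]}}

```text
time_s: 7.0
position: [574.3, 85.6, 354.9]
ee_rot: [-0.649, 0.761, 0.002, -0.002]
contact_force: [-5.8, 3.3, 5.2]
grip_width: 9.9
gripper_force: 48.9
```

```bash
cat >> ang.py <<'E'
# wrist view of the tab / pointer
t=(H>20)&(H<35)&(S>140)&(V>60)&(d>0)&(y>118)&(y<155)&(h>60)&(a>40)&(a<140)
r=((H<8)|(H>172))&(S>140)&(d>0)&(y>105)&(y<150)&(h>30)
for n,m in(("wtab",t),("wptr",r)):
    if m.any():print(n,m.sum(),np.arctan2(h[m].mean(),a[m].mean()),a[m].mean(),h[m].mean(),y[m].mean())
# side rays
for n in("side","top"):
    z0=np.load(f"pics/{n}0.npz")["i"];z1,_=eyes.camera(n);m=eyes.camera_model(n);T=np.linalg.inv(np.array(m["world_to_cam"]));K=np.linalg.inv(np.array(m["mtx"]))
    box=(slice(130,160),slice(305,345)) if n=="side" else (slice(170,205),slice(245,280))
    for lab,z in(("before",z0),("now",z1)):
        Hh,Ss,Vv=cv2.split(cv2.cvtColor(z,cv2.COLOR_RGB2HSV))
        for c,mk,yy in(("yellow",(Hh>18)&(Hh<36)&(Ss>150)&(Vv>60),136),("red",((Hh<9)|(Hh>170))&(Ss>150)&(Vv>60),121)):
            q=np.zeros_like(mk);q[box]=mk[box]
            for v,u in np.argwhere(q)[:8] if lab=="now" else []:
                ray=T[:3,:3]@K@[u,v,1];o=T[:3,3]-hinge;P=o+(yy-o@uy)/(ray@uy)*ray
                print(n,c,u,v,"rad",np.hypot(P@ux,P[2]).round(1),"ang",np.arctan2(P[2],-P@ux).round(3))
E
python3 ang.py
```

```text
plate 29848 ang 0.9065550081667387 tilt y 0.006899184581078965 perp offset from hinge (want 4) 5.7501922262213 rms 1.3282914259283738 a -0.9351295394339806 105.52958899368443
grip rad 218.28024114466228 ang 0.9368142420310819
bar 11728 rad 217.42435831571066 ang 0.935412265615722
[574.2502899   85.62712276 354.86295156] [-5.84771125  3.30392435  5.17722984] 7.0
side yellow 321 138 rad 166.6 ang 0.949
side yellow 322 138 rad 163.9 ang 0.959
side yellow 320 139 rad 166.5 ang 0.927
side yellow 321 139 rad 163.8 ang 0.937
side yellow 322 139 rad 161.0 ang 0.947
side yellow 319 141 rad 163.8 ang 0.893
side yellow 319 142 rad 161.1 ang 0.88
side yellow 328 154 rad 101.7 ang 0.752
side red 321 141 rad 176.5 ang 0.928
side red 322 141 rad 173.7 ang 0.937
side red 321 142 rad 173.7 ang 0.917
side red 322 142 rad 170.9 ang 0.926
```

The pointer now shows at 0.917–0.937 in the side view, in front of the tab whose yellow spans 0.88–0.96. The plate slope reads 0.907, so they line up. Next, settle and check it is still.

{"api": "drive_tool", "payload": {"motion": [{"ax": 0,"ay": 0,"az": 0,"tx": 0,"ty": 0,"tz": 0,"claw": 1},{"ax": 0,"ay": 0,"az": 0,"tx": 0,"ty": 0,"tz": 0,"claw": 1},{"ax": 0,"ay": 0,"az": 0,"tx": 0,"ty": 0,"tz": 0,"claw": 1},{"ax": 0,"ay": 0,"az": 0,"tx": 0,"ty": 0,"tz": 0,"claw": 1},{"ax": 0,"ay": 0,"az": 0,"tx": 0,"ty": 0,"tz": 0,"claw": 1},{"ax": 0,"ay": 0,"az": 0,"tx": 0,"ty": 0,"tz": 0,"claw": 1},{"ax": 0,"ay": 0,"az": 0,"tx": 0,"ty": 0,"tz": 0,"claw": 1},{"ax": 0,"ay": 0,"az": 0,"tx": 0,"ty": 0,"tz": 0,"claw": 1}]}}

```text
time_s: 7.82
position: [574.2, 85.7, 354.8]
ee_rot: [-0.649, 0.761, 0.002, -0.002]
contact_force: [-6.2, 3.8, 5.5]
grip_width: 10.3
gripper_force: 48.9
```

```bash
python3 ang.py | grep -v yellow; python3 -c "
from plant import sign_off;print(sign_off())"
```

```text
plate 29876 ang 0.9064116861798589 tilt y 0.00703443385042557 perp offset from hinge (want 4) 5.756826771357214 rms 1.3306204991511015 a -1.3031095820823895 105.46195160914796
grip rad 218.27460405076232 ang 0.9367302039680732
bar 11715 rad 217.4359195913155 ang 0.935397530222647
[574.24355065  85.65752666 354.84754343] [-6.21637447  3.80023982  5.47684384] 7.8167
side red 321 141 rad 176.5 ang 0.928
side red 322 141 rad 173.7 ang 0.937
side red 321 142 rad 173.7 ang 0.917
side red 322 142 rad 170.9 ang 0.926
the job is handed in; nothing more can be done
None
```

The job is handed in, after about 8 s of the 58 s: the stop button was pressed fully and came back up, and the flap is held still in the gripper at about 0.91–0.93 rad, against a tab measured at 0.91–0.92; no verdict was returned.

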